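# Wipe the ore chips off the preparation plate and start the digester

### The job

Take the red-handled scraper from its grey holder and, still holding it, wipe all five ore chips off the black plate into the yellow tray; the gripper itself must not touch the chips. Then stand the scraper upright back in its holder and let go of it, and only after that press the green button fully down and release it. Leave the caps in the blue tray, the beaker and the white vessel where they are.

Things in the scene. Friction and masses are not known exactly. Their poses are not given: they have to be found in the camera images.
- plate: The fixed black work plate, 166 x 200 mm (its x by y), flat black top 32 mm above the bench (origin: centre of its underside, on the bench). Two aluminium rails, 8 mm thick and standing 8 mm above the black top, run along its y axis at its two x edges (inner faces at x = +-75 mm). The two ends, at y = +-100 mm, are open and flush.
- waste_tray: The fixed yellow open tray, 166 x 90 x 24 mm high (its x by y), wall and floor 4 mm, origin at the centre of its underside on the bench. It stands 1 mm from one open end of the plate, at plate y = +146 mm or -146 mm (which one changes), axes parallel to the plate's, its rim 8 mm below the black top, so what is pushed off that end falls in.
- clean_tray: The fixed blue open tray, same size and origin as the yellow one, at the other open end of the plate. It holds two clean white caps.
- scraper: The loose scraper block, 110 to 180 g: a white foot 90 x 22 x 28 mm high (x, y, z) with a black strip round its bottom, and above its middle a red handle 40 x 22 mm reaching from z = 28 to 85 mm. Origin: centre of its underside, z up. It starts upright in the holder, long side nearly along the holder's x.
- holder: The fixed grey open holder for the scraper, 120 x 60 x 18 mm high (its x by y), wall and floor 4 mm thick, origin at the centre of its underside on the bench. It is on the left or the right of the plate, the control box on the other side.
- start (a joint): The travel of the green push button: 0 m released, 0.006 m fully down; its spring takes about 5 N at the bottom and brings it back.
- start_top (a point): Centre of the top face of the green button (30 mm across), which stands in a black housing on the top of a white control box 90 x 90 x 40 mm high. It is pressed straight down.
- cap0: A loose white plastic vessel cap, 28 mm across, 22 mm high, standing in the blue tray; origin at the centre of its underside. Leave it alone.
- cap1: A second cap like cap0, also in the blue tray. Leave it alone.
- beaker: A loose glass beaker, 60 mm across, 75 mm high, standing on the bench beyond the plate; origin at the centre of its underside. Leave it alone.
- vessel: A loose white digestion vessel, 56 mm across, 95 mm high, standing on the bench beyond the plate; origin at the centre of its underside. Leave it alone.
- chip0: A loose reddish-brown ore chip, about 20 x 17 x 10 mm thick, 10 to 18 g, lying flat on the black plate at the start; origin at its centre.
- chip1: A loose reddish-brown ore chip, about 20 x 17 x 10 mm thick, 10 to 18 g, lying flat on the black plate at the start; origin at its centre.
- chip2: A loose reddish-brown ore chip, about 20 x 17 x 10 mm thick, 10 to 18 g, lying flat on the black plate at the start; origin at its centre.
- chip3: A loose reddish-brown ore chip, about 20 x 17 x 10 mm thick, 10 to 18 g, lying flat on the black plate at the start; origin at its centre.
- chip4: A loose reddish-brown ore chip, about 20 x 17 x 10 mm thick, 10 to 18 g, lying flat on the black plate at the start; origin at its centre.
Things that resemble listed ones, but are neither listed nor needed, are in the scene too. Leave any orange or turquoise look-alike of the part that bears start alone.

How it is judged:
On the way, in this order (a step that is already met when the one before it is completed fails the run):
1. the scraper is held and lifted out of its holder (contact force between the fingers and scraper above 1 N and z of scraper in the frame of holder above 0.022 m), for 0.1 s.
2. all five chips are in the yellow tray, the scraper still being held (x of chip0 in the frame of waste_tray between -0.08 and 0.08 m and y of chip0 in the frame of waste_tray between -0.042 and 0.042 m and z of each of chip0, chip1, chip2, chip3, chip4 in the frame of waste_tray below 0.036 m and x of chip1 in the frame of waste_tray between -0.08 and 0.08 m and y of chip1 in the frame of waste_tray between -0.042 and 0.042 m and x of chip2 in the frame of waste_tray between -0.08 and 0.08 m and y of chip2 in the frame of waste_tray between -0.042 and 0.042 m and x of chip3 in the frame of waste_tray between -0.08 and 0.08 m and y of chip3 in the frame of waste_tray between -0.042 and 0.042 m and x of chip4 in the frame of waste_tray between -0.08 and 0.08 m and y of chip4 in the frame of waste_tray between -0.042 and 0.042 m and contact force between the fingers and scraper above 0.5 N), for 0.2 s.
3. the scraper stands upright in its holder, let go (x of scraper in the frame of holder between -0.02 and 0.02 m and y of scraper in the frame of holder between -0.02 and 0.02 m and z of scraper in the frame of holder below 0.008 m and angle between scraper's own z axis and vertical below 0.1 rad and contact force between the fingers and scraper below 0.1 N), for 0.2 s.
4. the green button is fully down (value of joint start above 0.0048 m), for 0.05 s.
At the end, for the whole second after the job is handed in: All five chips at rest in the yellow tray (centres within 80 x 42 mm of its centre, under 36 mm above its underside); scraper released, at rest in its holder (within 20 mm of its centre in x and y, underside below 8 mm, within 0.1 rad of upright); button back up (under 1.5 mm) (all of step 3 and x of chip0 in the frame of waste_tray between -0.08 and 0.08 m and y of chip0 in the frame of waste_tray between -0.042 and 0.042 m and z of each of chip0, chip1, chip2, chip3, chip4 in the frame of waste_tray below 0.036 m and x of chip1 in the frame of waste_tray between -0.08 and 0.08 m and y of chip1 in the frame of waste_tray between -0.042 and 0.042 m and x of chip2 in the frame of waste_tray between -0.08 and 0.08 m and y of chip2 in the frame of waste_tray between -0.042 and 0.042 m and x of chip3 in the frame of waste_tray between -0.08 and 0.08 m and y of chip3 in the frame of waste_tray between -0.042 and 0.042 m and x of chip4 in the frame of waste_tray between -0.08 and 0.08 m and y of chip4 in the frame of waste_tray between -0.042 and 0.042 m and value of joint start below 0.0015 m and linear speed of each of chip0, chip1, chip2, chip3, chip4, scraper below 0.02 m/s); the robot touches nothing.
It fails at once if the gripper or arm touches a chip (contact force between any of the fingers, the arm and chip0 above 0.3 N or contact force between any of the fingers, the arm and chip1 above 0.3 N or contact force between any of the fingers, the arm and chip2 above 0.3 N or contact force between any of the fingers, the arm and chip3 above 0.3 N or contact force between any of the fingers, the arm and chip4 above 0.3 N).
It fails at once if the button is pressed (beyond 3 mm) before all chips are in the yellow tray and the scraper stands in its holder, let go (value of joint start above 0.003 m and not (((x of chip0 in the frame of waste_tray between -0.08 and 0.08 m and y of chip0 in the frame of waste_tray between -0.042 and 0.042 m and z of chip0 in the frame of waste_tray below 0.036 m) and (x of chip1 in the frame of waste_tray between -0.08 and 0.08 m and y of chip1 in the frame of waste_tray between -0.042 and 0.042 m and z of chip1 in the frame of waste_tray below 0.036 m) and (x of chip2 in the frame of waste_tray between -0.08 and 0.08 m and y of chip2 in the frame of waste_tray between -0.042 and 0.042 m and z of chip2 in the frame of waste_tray below 0.036 m) and (x of chip3 in the frame of waste_tray between -0.08 and 0.08 m and y of chip3 in the frame of waste_tray between -0.042 and 0.042 m and z of chip3 in the frame of waste_tray below 0.036 m) and (x of chip4 in the frame of waste_tray between -0.08 and 0.08 m and y of chip4 in the frame of waste_tray between -0.042 and 0.042 m and z of chip4 in the frame of waste_tray below 0.036 m)) and (x of scraper in the frame of holder between -0.02 and 0.02 m and y of scraper in the frame of holder between -0.02 and 0.02 m and z of scraper in the frame of holder below 0.008 m and angle between scraper's own z axis and vertical below 0.1 rad) and contact force between the fingers and scraper below 0.1 N)).
It fails at once if a cap, the beaker or the vessel is moved by more than 20 mm (distance of any of cap0, cap1, beaker, vessel from where it was at the start of the episode above 0.02 m).
It also fails if it takes over 72 s, if anything falls off the work surface, if the arm or the gripper's body presses on something with over 40 N, if the wrist force passes 120 N, or if a joint passes its speed limit or range.

### The arm

A 6-joint arm with a two-finger parallel gripper is mounted at the origin on the work surface. World frame = base frame: x ahead of the robot, y to its left, z up, the work surface at z = 0. Lengths are in m, angles in rad, forces in N, time in s.
With the tool pointing down it reaches from about 0.225 to 0.875 m from the base axis. Payload 3.4 kg.
Tool frame: the origin (TCP) lies midway between the tips of the shut fingers; the grasp point (between the pads) lies 19 mm behind it; z points along the fingers, y is the line along which they close (so a half turn about z gives the same grasp; the last joint's range is limited). The gripper opens to 85 mm and grips with 20 to 120 N. Pads are 22 mm wide; open, the fingers measure 114 mm over their backs; the gripper's body (76 mm by 85 mm) begins 54 mm behind the grasp point. The pads swing forward as they close: fully open they stand 13 mm farther back than shut.
Start: joints at [-1.36, 0.276, 1.505, -0, 1.361, -0.121], TCP at [0.187, -0.544, 0.231] pointing down, gripper open.
Joint ranges: [-2.89, 2.89], [-0.75, 2.08], [0.22, 2.7], [-1.18, 4.32], [0.11, 2.71], [-2.7, 2.7]. Speed limits (rad/s): [2.57, 2.57, 3.14, 3.14, 3.14, 3.14].

### API

Orientations are given as a 3x3 rotation matrix whose columns are the frame's x, y, z axes.
In Python, from cell import r, camera, camera_params gives the robot as it stands.
- The arm moves only by the tool play_rows, never from a script. Its argument "steps" is a list of rows, each a list of 7 numbers: the opening, from -1 (shut) to 1 (fully open), then the shift along the tool's x, y, z in m, then the turn, a rotation vector about the tool's x, y, z in units of 8 degrees (1.0 is 8 degrees). In form: [[hand, tx, ty, tz, ax, ay, az], ...]. A call has 1 to 10 rows; each row shifts and turns the commanded pose from where the row before left it, along the tool's axes as they then stand; what a row does not reach is not made up. A row lasts 1/10 s, in which the tool goes at most 50 mm and 8.59 degrees, less where a joint would pass 70% of its speed; a pose out of reach is approached as far as the arm can. A call is refused whole if a number of a shift passes 0.05 or a number of a turn 1, either way. A call with a gripper value outside its range is refused whole. The fingers move at their own pace and stop on an object; "squeeze" is the grip in N (left out, the last holds). Time passes only in rows, so rows that do not move let the fingers close. It gives the time, the measured TCP pose, the force, the opening and the grip force at its end, in the units of the state.
- r.sense(): the state, without advancing time (a new reading comes with each control period).
- camera(name): name is "side" or "top"; returns (picture, depth): 480x640x3 uint8, blue, green, red; 480x640 float32, m along the optical axis (not along the pixel's ray), 0 where there is no reading.
- camera_params(name): a dict with "K" (3x3 intrinsics, pixels), "R" (3x3) and "t" (3): a world point X has camera coordinates R X + t. Camera axes: x right, y down, z forward; pixel columns grow to the right and rows downward; lengths in m; the calibration is good to about 2 mm. A picture is of the moment at which its call begins. camera_params takes no time and is no camera call.
- r.close_job(): hands the job in; it is judged then, once.
The state is a dict: "clock": time; "q": joint angles; "qvel": joint speeds; "effort": joint torques, N m; "eef_pos": TCP position; "tcp_rot": TCP orientation; "ft_force": force on the tool from outside, world axes, zero at the start; "ft_torque": the same for the moment, N m; "gripper_width": finger opening in m; "grasp_force": force on a finger pad.
Only numpy, scipy, OpenCV 4.12 (cv2) and the standard library are available. Lean on these libraries where they do the work, as an engineer would, in place of code of your own. Each camera call takes 0.05 s, during which the arm holds its last target. There are 200 camera calls.

## Working session

There is one attempt and no reset: what is moved stays moved. The work goes in short steps, Python scripts to look and compute and a tool call to move; the robot and the scene stay as the last step left them, time stands still between calls to the robot, and variables do not carry over. Pictures are saved under pics/ and viewed, at most 10 in all, crops included, and the job is handed in when it is done.

Besides the shell and the picture viewer there is one more tool, called after "Request:" in YAML: its name, and indented under it one key for each argument. play_rows: Moves the arm, as the interface text tells. Its arguments: {"type":"object","properties":{"steps":{"type":"array"},"squeeze":{"type":"number"}},"required":["steps"]}

```bash
mkdir -p pics; ls; python3 - <<'E'
from cell import r,camera,camera_params
import cv2,numpy as np
for n in("top","side"):
    p,d=camera(n);cv2.imwrite(f"pics/{n}0.png",p);np.savez(f"{n}0.npz",p=p,d=d)
    c=camera_params(n);print(n,c["K"].tolist(),np.round(c["R"],4).tolist(),c["t"])
s=r.sense();print(s)
E
```

```text
pics
top [[473.1277993198589, 0.0, 314.747491689134], [0.0, 473.1277993198589, 242.28010426692742], [0.0, 0.0, 1.0]] [[0.0023, -1.0, 0.0002], [-0.9956, -0.0023, -0.0933], [0.0933, 0.0, -0.9956]] [-0.07486395  0.55814939  1.21424957]
side [[537.6805861434093, 0.0, 318.6409024094504], [0.0, 537.6805861434093, 239.2095522730841], [0.0, 0.0, 1.0]] [[-0.7886, -0.6149, 0.0041], [-0.4403, 0.56, -0.7018], [0.4293, -0.5553, -0.7123]] [0.38138044 0.30484796 1.01483284]
{'clock': 0.1, 'q': array([-1.35996876e+00,  2.76525304e-01,  1.50599414e+00,  8.42552773e-06,
        1.36069329e+00, -1.21028582e-01]), 'qvel': array([ 2.04267941e-04, -1.53263477e-04, -1.97969566e-03, -1.30405105e-03,
       -1.16853817e-03, -5.08805327e-05]), 'effort': array([ 1.62595683e-03, -4.17701054e+01, -2.46405602e+01, -1.71957895e-04,
        5.80996988e-03, -3.80622339e-06]), 'eef_pos': array([ 0.187219  , -0.54317884,  0.23053482]), 'tcp_rot': array([[ 9.45439851e-01,  3.25796530e-01, -3.30975093e-04],
       [ 3.25796634e-01, -9.45438543e-01,  1.58593280e-03],
       [ 2.03774795e-04, -1.60723464e-03, -9.99998688e-01]]), 'ft_force': array([ 0.52620192, -0.80656332,  0.2271624 ]), 'ft_torque': array([-0.04580697, -0.03207278,  0.00689028]), 'grasp_force': 0.0, 'gripper_width': 0.08514955626333809}
```

View pics/top0.png

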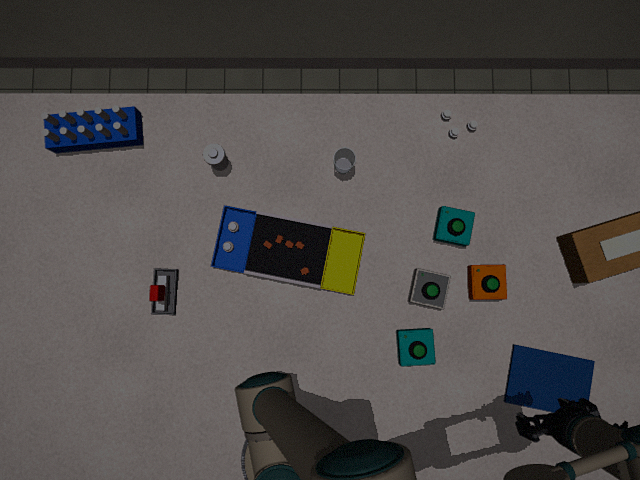

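View pics/side0.png

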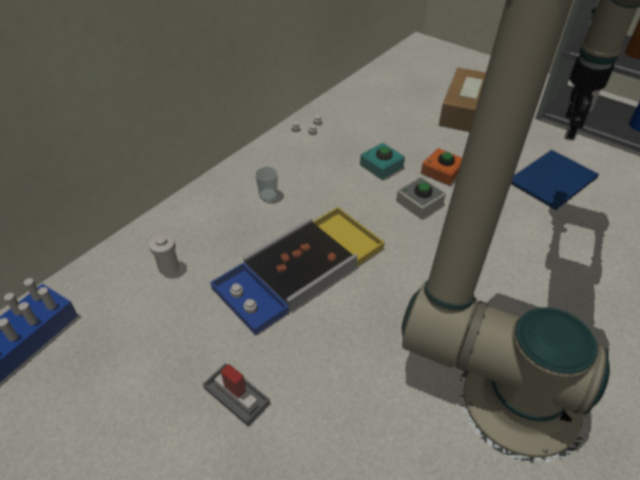

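The top view shows the scraper's red handle at (157,293) in the grey holder (165,291). The blue tray is at (234,240), the yellow tray at (343,260), and five chips lie between (268,244) and (305,271). Button candidates are white/grey (430,290), turquoise (455,226) and (417,348), and orange (490,283); the description says white, so (430,290). The red handle is the only red object. The blue rack (93,130) and the blue pad (550,378) are look-alikes of the blue tray.

```bash
cat > h.py <<'E'
import numpy as np,cv2
from cell import r,camera,camera_params
def ray(n,uv,z):
    c=camera_params(n);R=np.array(c["R"]);t=np.array(c["t"]);K=np.array(c["K"])
    uv=np.atleast_2d(uv).astype(float)
    d=(np.c_[uv,np.ones(len(uv))]@np.linalg.inv(K).T)@R
    o=-R.T@t
    return o+d*((z-o[2])/d[:,2:])
def cloud(n,d):
    c=camera_params(n);R=np.array(c["R"]);t=np.array(c["t"]);K=np.array(c["K"])
    v,u=np.mgrid[:480,:640];P=np.stack([(u-K[0,2])/K[0,0]*d,(v-K[1,2])/K[1,1]*d,d],-1)
    return (P-t)@R
def hsv(p): return cv2.cvtColor(p,cv2.COLOR_BGR2HSV)
E
python3 - <<'E'
from h import *
for n in("top","side"):
    f=np.load(n+"0.npz");p,d=f["p"],f["d"];W=cloud(n,d);H=hsv(p)
    def blobs(name,lo,hi,zs,minA=8,box=None,red=False):
        m=cv2.inRange(H,np.array(lo),np.array(hi))
        if red: m|=cv2.inRange(H,np.array((172,)+lo[1:]),np.array((180,)+hi[1:]))
        N,L,S,C=cv2.connectedComponentsWithStats(m)
        for i in range(1,N):
            if S[i,4]<minA: continue
            q=np.argwhere(L==i)[:,::-1];z=W[q[:,1],q[:,0],2]
            X=W[q[:,1],q[:,0]]
            if X[:,0].mean()<.25 and n=="side": continue
            rect=cv2.minAreaRect(ray(n,q,zs)[:,:2].astype(np.float32))
            print(n,name,S[i,4],C[i].round(1),"zmed/max",np.median(z).round(3),np.percentile(z,95).round(3),"c",ray(n,C[i],zs)[0].round(4),"rect",np.round(rect[0],4),np.round(rect[1],4),round(rect[2],1))
    blobs("yellow",(22,120,80),(35,255,255),.024,50)
    blobs("blue",(105,150,50),(125,255,255),.024,200)
    blobs("chip",(0,90,60),(18,255,255),.040,10)
    blobs("red",(0,180,80),(4,255,255),.089,10,red=True)
    blobs("green",(50,100,30),(80,255,255),.06,15)
f=np.load("top0.npz");p=f["p"];
a=cv2.resize(p[255:330,130:200],None,fx=5.5,fy=5.5,interpolation=2);b=cv2.resize(p[255:330,395:515],None,fx=3.3,fy=5.5*0+3.3,interpolation=2)
o=np.zeros((420,800,3),np.uint8);o[:a.shape[0],:a.shape[1]]=a[:420];o[:b.shape[0],400:400+b.shape[1]]=b
cv2.imwrite("pics/crop1.png",o)
# heights near button
W=cloud("top",f["d"]);print("button z",W[284:298:2,424:440:2,2].round(3))
E
```

```text
top yellow 2046 [342.2 261. ] zmed/max 0.005 0.025 c [ 0.5095 -0.1454  0.024 ] rect [ 0.5118 -0.1462] [0.0896 0.1655] 79.0
top blue 1833 [ 92.7 128.3] zmed/max 0.051 0.055 c [0.8646 0.5237 0.024 ] rect [0.8684 0.5314] [0.0918 0.2451] 5.8
top blue 1791 [234.8 239.9] zmed/max 0.005 0.026 c [0.5644 0.1365 0.024 ] rect [0.5675 0.139 ] [0.0895 0.1655] 79.0
top blue 3881 [548.8 376.9] zmed/max 0.012 0.016 c [ 0.2141 -0.6731  0.024 ] rect [ 0.2038 -0.675 ] [0.2074 0.1464] 78.6
top chip 2401 [605.7 248.3] zmed/max 0.08 0.084 c [ 0.5431 -0.8269  0.04  ] rect [ 0.5458 -0.8485] [0.1324 0.1878] 17.2
top chip 40 [278.6 238.7] zmed/max 0.043 0.046 c [0.5661 0.0201 0.04  ] rect [0.5656 0.0197] [0.0152 0.0186] 63.5
top chip 41 [267.2 244.3] zmed/max 0.042 0.045 c [0.5516 0.0495 0.04  ] rect [0.5516 0.0497] [0.0189 0.0136] 56.5
top chip 42 [288.7 243.8] zmed/max 0.043 0.047 c [ 0.5529 -0.006   0.04  ] rect [ 0.5524 -0.0056] [0.0156 0.0182] 0.1
top chip 42 [299.2 244.7] zmed/max 0.042 0.045 c [ 0.5506 -0.0332  0.04  ] rect [ 0.5504 -0.0331] [0.0186 0.0151] 63.5
top chip 923 [488.2 281.4] zmed/max 0.04
[... 2120 characters left out ...]
med/max 0.061 0.065 c [ 0.5986 -0.4397  0.06  ] rect [ 0.5991 -0.4397] [0.0275 0.0277] 38.3
side green 50 [446.6 156.1] zmed/max 0.061 0.065 c [ 0.4488 -0.5171  0.06  ] rect [ 0.4489 -0.517 ] [0.0224 0.0271] 61.9
side green 64 [424.  186.8] zmed/max 0.062 0.064 c [ 0.4315 -0.3667  0.06  ] rect [ 0.4311 -0.3662] [0.0259 0.0236] 38.2
button z [[0.048 0.056 0.047 0.051 0.053 0.049 0.052 0.037]
 [0.052 0.054 0.063 0.059 0.065 0.066 0.052 0.052]
 [0.054 0.054 0.058 0.065 0.065 0.065 0.061 0.053]
 [0.047 0.061 0.06  0.064 0.062 0.062 0.062 0.052]
 [0.053 0.061 0.059 0.062 0.061 0.063 0.061 0.051]
 [0.051 0.053 0.063 0.064 0.063 0.063 0.061 0.054]
 [0.052 0.054 0.061 0.058 0.064 0.053 0.051 0.044]]
```

View pics/crop1.png

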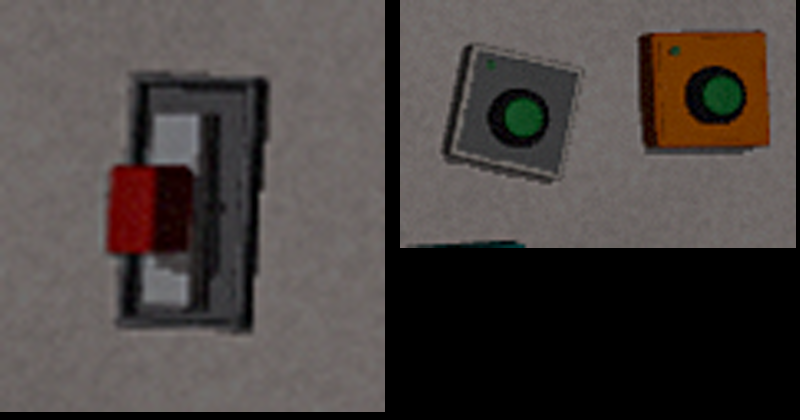

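The crop shows the red handle top at crop (131,208), with its long side leaning about 3.4° from world x, and the white box's green button at crop (520,115). The white box is clearly distinct from the orange one. The plate centre comes out at (0.540,-0.004) with an 11.0° lean, and the tray spacing of 0.291 m agrees with the stated 0.292 m.

Request:
play_rows:
  steps:
    - [1,0,0,0,0,0,0.93]
    - [1,0,0,0,0,0,0.93]
    - [1,0,0,0,0,0,0.94]
    - [1,0.0094,-0.044,0,0,0,0]
    - [1,0.0094,-0.044,0,0,0,0]
    - [1,0.0094,-0.044,0,0,0,0]
    - [1,0.0094,-0.044,0,0,0,0]
    - [1,0.0094,-0.044,0,0,0,0]
    - [1,0.0094,-0.044,0,0,0,0]
    - [1,0.0094,-0.044,0,0,0,0]

```text
clock: 1.1
eef_pos: [0.2711, -0.2381, 0.231]
tcp_rot: [[0.998, -0.06, 0.0], [-0.06, -0.998, 0.0], [0.0, -0.0, -1.0]]
ft_force: [0.3, -0.6, -0.1]
gripper_width: 0.0852
grasp_force: 0.0
```

Request:
play_rows:
  steps:
    - [1,0.0094,-0.044,0,0,0,0]
    - [1,0.0094,-0.044,0,0,0,0]
    - [1,0.0094,-0.044,0,0,0,0]
    - [1,0.0094,-0.044,0,0,0,0]
    - [1,0.0094,-0.044,0,0,0,0]
    - [1,0.0094,-0.044,0,0,0,0]
    - [1,0.0094,-0.044,0,0,0,0]
    - [1,0.0094,-0.044,0,0,0,0]
    - [1,0.0094,-0.044,0,0,0,0]
    - [1,0.0094,-0.044,0,0,0,0]

```text
clock: 2.1
eef_pos: [0.3908, 0.1955, 0.2311]
tcp_rot: [[0.998, -0.058, -0.0], [-0.058, -0.998, -0.001], [-0.0, 0.001, -1.0]]
ft_force: [1.2, -0.3, -0.5]
gripper_width: 0.0854
grasp_force: 0.0
```

Request:
play_rows:
  steps:
    - [1,0.0094,-0.044,0,0,0,0]
    - [1,0.0094,-0.044,0,0,0,0]
    - [1,0,0,0,0,0,0]
    - [1,0,0,0,0,0,0]

```text
clock: 2.5
eef_pos: [0.4145, 0.2807, 0.2304]
tcp_rot: [[0.998, -0.057, -0.002], [-0.057, -0.998, -0.002], [-0.002, 0.002, -1.0]]
ft_force: [-0.6, -0.5, 0.2]
gripper_width: 0.0852
grasp_force: 0.0
```

```bash
cat >> h.py <<'E'
def to(x,y,z,th=None):
    s=r.sense();R=s["tcp_rot"];d=np.array([x,y,z])-s["eef_pos"]
    print(s["clock"],"pos",s["eef_pos"].round(4),"th",np.degrees(np.arctan2(R[1,0],R[0,0])).round(2),"tilt",R[:2,2].round(4),"w",round(s["gripper_width"],4),"gf",round(s["grasp_force"],1),"ft",s["ft_force"].round(1))
    print("tool delta",(R.T@d).round(4))
E
python3 - <<'E'
from h import *
to(.4266,.3235,.05)
for n in("top","side"):
    p,d=camera(n);W=cloud(n,d);H=hsv(p)
    m=(cv2.inRange(H,(0,180,60),(5,255,255))|cv2.inRange(H,(172,180,60),(180,255,255)))>0
    X=W[m];X=X[(X[:,2]>.08)&(X[:,0]<.5)&(X[:,1]>.25)];print(n,len(X),X.mean(0).round(4) if len(X) else 0,np.percentile(X,[2,98],axis=0).round(4) if len(X) else 0)
E
```

```text
2.5 pos [0.4145 0.2807 0.2304] th -3.27 tilt [-0.0019 -0.0016] w 0.0852 gf 0.0 ft [-0.6 -0.5  0.2]
tool delta [ 0.01   -0.0437  0.1803]
top 63 [0.436  0.3221 0.0925] [[0.4198 0.3146 0.0848]
 [0.4457 0.3315 0.0938]]
side 0 0 0
```

Request:
play_rows:
  steps:
    - [1,0.01,-0.0435,0,0,0,0]
    - [1,0,0,0.04,0,0,0]
    - [1,0,0,0.04,0,0,0]
    - [1,0,0,0.035,0,0,0]
    - [1,0,0,0.035,0,0,0]
    - [1,0,0,0.02,0,0,0]
    - [1,0,0,0.01,0,0,0]
    - [1,0,0,0,0,0,0]

```text
clock: 3.4
eef_pos: [0.427, 0.3216, 0.0506]
tcp_rot: [[0.998, -0.061, -0.002], [-0.061, -0.998, -0.001], [-0.002, 0.002, -1.0]]
ft_force: [-0.6, 0.1, 0.5]
gripper_width: 0.0856
grasp_force: 0.0
```

Request:
play_rows:
  steps:
    - [-1,0,0,0,0,0,0]
    - [-1,0,0,0,0,0,0]
    - [-1,0,0,0,0,0,0]
    - [-1,0,0,0,0,0,0]
    - [-1,0,0,0,0,0,0]
    - [-1,0,0,0,0,0,0]
    - [-1,0,0,0,0,0,0]
    - [-1,0,0,0,0,0,0]
  squeeze: 60

```text
clock: 4.2
eef_pos: [0.4279, 0.3234, 0.0519]
tcp_rot: [[0.998, -0.059, 0.001], [-0.059, -0.998, 0.0], [0.001, -0.001, -1.0]]
ft_force: [-0.4, -0.8, 6.1]
gripper_width: 0.0214
grasp_force: 62.5
```

```bash
python3 - <<'E'
from h import *
to(.4266,.3235,.05)
E
```

```text
4.2 pos [0.4279 0.3234 0.0519] th -3.38 tilt [0.001  0.0005] w 0.0214 gf 62.5 ft [-0.4 -0.8  6.1]
tool delta [-0.0013 -0.      0.0019]
```

Request:
play_rows:
  steps:
    - [-1,0,0,-0.02,0,0,0]
    - [-1,0,0,-0.03,0,0,0]
    - [-1,0,0,-0.035,0,0,0]
    - [-1,0,0,-0.035,0,0,0.95]
    - [-1,0.0264,0.0307,0,0,0,0]
    - [-1,0.0264,0.0307,0,0,0,0]
    - [-1,0.0264,0.0307,0,0,0,0]
    - [-1,0.0264,0.0307,0,0,0,0]
    - [-1,0.0264,0.0307,0,0,0,0]

```text
clock: 5.1
eef_pos: [0.528, 0.1459, 0.1707]
tcp_rot: [[0.982, -0.19, -0.001], [-0.19, -0.982, -0.0], [-0.001, 0.0, -1.0]]
ft_force: [0.2, -0.1, -1.3]
gripper_width: 0.0214
grasp_force: 61.8
```

Request:
play_rows:
  steps:
    - [-1,0.0264,0.0307,0,0,0,0]
    - [-1,0.0264,0.0307,0,0,0,0]
    - [-1,0,0,0,0,0,0]
    - [-1,0,0,0,0,0,0]

```text
clock: 5.5
eef_pos: [0.5677, 0.0763, 0.1704]
tcp_rot: [[0.981, -0.193, -0.002], [-0.193, -0.981, 0.001], [-0.002, -0.0, -1.0]]
ft_force: [-0.4, 0.6, -1.9]
gripper_width: 0.0212
grasp_force: 61.7
```

```bash
python3 - <<'E'
from h import *
to(.5687,.0774,.0815)
p,d=camera("side");cv2.imwrite("pics/s1.png",p[150:420,150:450].repeat(2,0).repeat(2,1))
E
```

```text
5.5 pos [0.5677 0.0763 0.1704] th -11.12 tilt [-0.0021  0.0005] w 0.0212 gf 61.7 ft [-0.4  0.6 -1.9]
tool delta [ 0.001  -0.0013  0.0889]
```

View pics/s1.png

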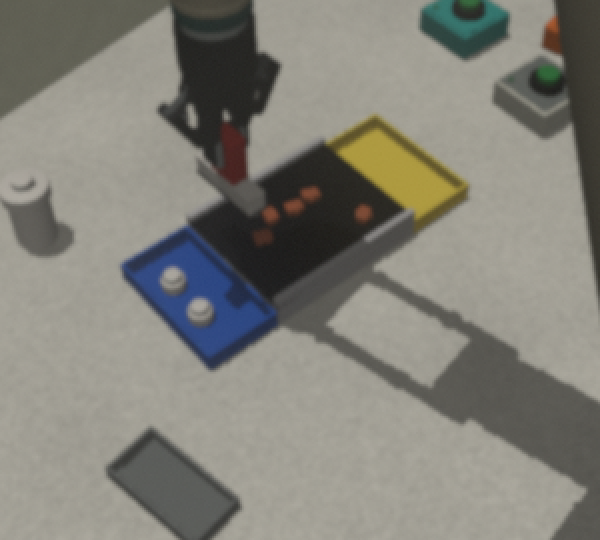

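The side picture shows the scraper held upright at crop (235,170) just behind the four chips (265,215), with the holder empty at (175,490). Next I lower it and wipe.

Request:
play_rows:
  steps:
    - [-1,0.001,-0.002,0.03,0,0,0]
    - [-1,0,0,0.03,0,0,0]
    - [-1,0,0,0.02,0,0,0]
    - [-1,0,0,0.0085,0,0,0]
    - [-1,0,0,0,0,0,0]
    - [-1,0,0,0,0,0,0]

```text
clock: 6.15
eef_pos: [0.5699, 0.0794, 0.0837]
tcp_rot: [[0.982, -0.19, 0.002], [-0.19, -0.982, 0.0], [0.002, -0.0, -1.0]]
ft_force: [0.4, -0.2, -1.6]
gripper_width: 0.0213
grasp_force: 61.9
```

```bash
python3 - <<'E'
from h import *
to(.5305,-.119,.0815)
E
```

```text
6.15 pos [0.5699 0.0794 0.0837] th -10.93 tilt [0.0016 0.    ] w 0.0213 gf 61.9 ft [ 0.4 -0.2 -1.6]
tool delta [-0.001   0.2023  0.0021]
```

Request:
play_rows:
  steps:
    - [-1,0,0.01,0.001,0,0,0]
    - [-1,0,0.01,0,0,0,0]
    - [-1,0,0.01,0,0,0,0]
    - [-1,0,0.01,0,0,0,0]
    - [-1,0,0.01,0,0,0,0]
    - [-1,0,0.01,0,0,0,0]
    - [-1,0,0.01,0,0,0,0]
    - [-1,0,0.01,0,0,0,0]
    - [-1,0,0.01,0,0,0,0]
    - [-1,0,0.01,0,0,0,0]

```text
clock: 7.15
eef_pos: [0.55, -0.0203, 0.0817]
tcp_rot: [[0.982, -0.191, -0.0], [-0.191, -0.982, -0.0], [-0.0, 0.0, -1.0]]
ft_force: [-0.6, 0.3, -1.1]
gripper_width: 0.0211
grasp_force: 61.7
```

Request:
play_rows:
  steps:
    - [-1,0,0.01,0,0,0,0]
    - [-1,0,0.01,0,0,0,0]
    - [-1,0,0.01,0,0,0,0]
    - [-1,0,0.01,0,0,0,0]
    - [-1,0,0.01,0,0,0,0]
    - [-1,0,0.01,0,0,0,0]
    - [-1,0,0.01,0,0,0,0]
    - [-1,0,0.01,0,0,0,0]
    - [-1,0,0.01,0,0,0,0]
    - [-1,0,0.01,0,0,0,0]

```text
clock: 8.15
eef_pos: [0.5311, -0.1185, 0.0818]
tcp_rot: [[0.982, -0.191, 0.0], [-0.191, -0.982, -0.0], [0.0, 0.0, -1.0]]
ft_force: [-0.3, 0.2, -0.9]
gripper_width: 0.0213
grasp_force: 61.7
```

Request:
play_rows:
  steps:
    - [-1,0,0,0,0,0,0]
    - [-1,0,0,0,0,0,0]
    - [-1,0,0,0,0,0,0]

```text
clock: 8.45
eef_pos: [0.5312, -0.1173, 0.0818]
tcp_rot: [[0.982, -0.191, -0.0], [-0.191, -0.982, 0.0], [-0.0, -0.0, -1.0]]
ft_force: [-0.6, 0.4, -1.4]
gripper_width: 0.0214
grasp_force: 61.8
```

```bash
python3 - <<'E'
from h import *
to(.5305,-.119,.0815)
p,d=camera("side");cv2.imwrite("pics/s2.png",p[150:350,190:440].repeat(3,0).repeat(3,1))
E
```

```text
8.45 pos [ 0.5312 -0.1173  0.0818] th -10.98 tilt [-0.      0.0002] w 0.0214 gf 61.8 ft [-0.6  0.4 -1.4]
tool delta [-0.0004  0.0018  0.0003]
```

View pics/s2.png

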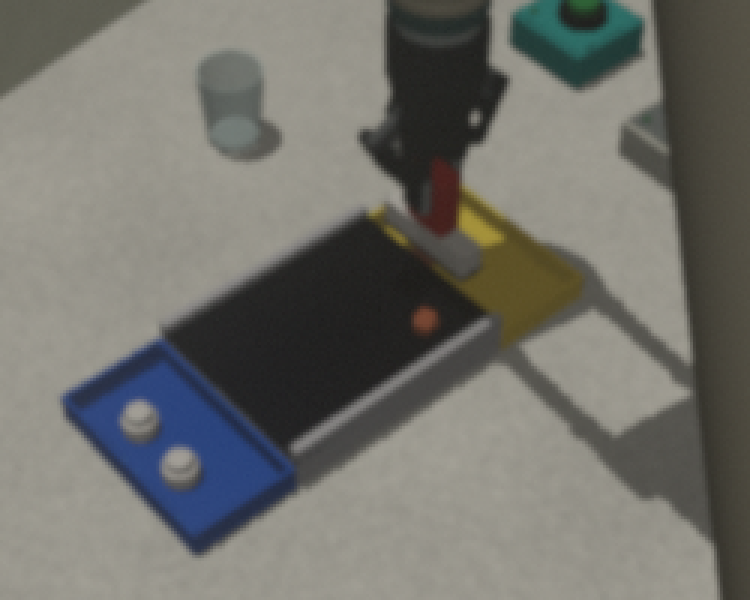

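The side picture shows four chips gone over the end. One chip remains at crop (425,320), and a faint red trace shows at (425,258) under the foot. I lift, move behind the last chip and look.

Request:
play_rows:
  steps:
    - [-1,0,0,-0.03,0,0,0]
    - [-1,0,0,-0.03,0,0,0]
    - [-1,-0.01,-0.025,0,0,0,0]
    - [-1,-0.01,-0.025,0,0,0,0]
    - [-1,-0.01,-0.025,0,0,0,0]
    - [-1,-0.009,-0.025,0,0,0,0]
    - [-1,0,0,0,0,0,0]
    - [-1,0,0,0,0,0,0]

```text
clock: 9.3
eef_pos: [0.512, -0.0114, 0.1419]
tcp_rot: [[0.982, -0.189, 0.0], [-0.189, -0.982, -0.001], [0.001, 0.001, -1.0]]
ft_force: [-0.3, -0.8, -1.1]
gripper_width: 0.0217
grasp_force: 61.7
```

```bash
cat >> h.py <<'E'
def chips():
    c0=np.array([.5397,-.0036])
    for n in("top","side"):
        p,d=camera(n);W=cloud(n,d);H=hsv(p)
        N,L,S,C=cv2.connectedComponentsWithStats(cv2.inRange(H,(0,90,50),(18,255,255)))
        for i in range(1,N):
            X=np.median(W[L==i],0)
            if S[i,4]<6 or abs(X[0]-.53)>.15 or abs(X[1]+.05)>.2: continue
            g=X[:2]-c0;print(n,S[i,4],C[i].round(),X.round(3),"lat",(g@[.982,-.191]).round(3),"w",(g@[-.191,-.982]).round(3))
    return p
E
python3 - <<'E'
from h import *
to(.5305,-.119,.0815)
p=chips();cv2.imwrite("pics/s3.png",p[150:350,190:440].repeat(3,0).repeat(3,1))
E
```

```text
9.3 pos [ 0.512  -0.0114  0.1419] th -10.87 tilt [ 0.0004 -0.0006] w 0.0217 gf 61.7 ft [-0.3 -0.8 -1.1]
tool delta [0.0384 0.1021 0.0605]
top 37 [340. 242.] [ 0.56  -0.14   0.014] lat 0.046 w 0.13
top 37 [332. 248.] [ 0.544 -0.119  0.015] lat 0.027 w 0.113
top 37 [340. 250.] [ 0.539 -0.14   0.015] lat 0.025 w 0.134
top 37 [338. 258.] [ 0.518 -0.135  0.015] lat 0.004 w 0.133
side 275 [316. 225.] [ 0.494 -0.004  0.163] lat -0.044 w 0.01
side 171 [335. 233.] [ 0.537 -0.134  0.013] lat 0.022 w 0.128
side 66 [331. 257.] [ 0.481 -0.043  0.041] lat -0.05 w 0.05
```

View pics/s3.png

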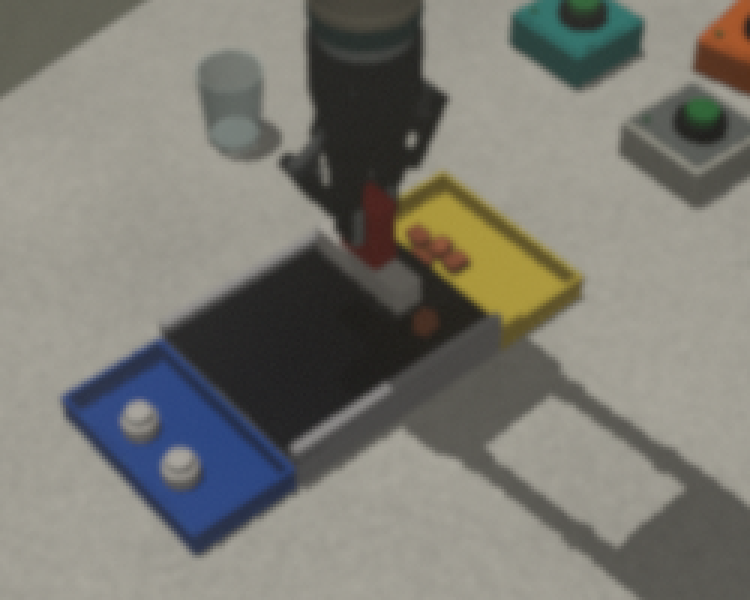

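Four chips lie in the yellow tray (crop 415–465, 235–265), and the top view confirms all four. The last chip is at (425,320), ahead of the foot.

Request:
play_rows:
  steps:
    - [-1,0,0,0.025,0,0,0]
    - [-1,0,0,0.02,0,0,0]
    - [-1,0,0,0.0145,0,0,0]
    - [-1,0,0,0,0,0,0]
    - [-1,0,0,0,0,0,0]

```text
clock: 9.9
eef_pos: [0.5124, -0.0128, 0.0824]
tcp_rot: [[0.981, -0.192, -0.0], [-0.192, -0.981, -0.0], [-0.0, 0.0, -1.0]]
ft_force: [0.3, -1.1, -1.4]
gripper_width: 0.0216
grasp_force: 62.1
```

Request:
play_rows:
  steps:
    - [-1,0,0.01,0,0,0,0]
    - [-1,0,0.01,0,0,0,0]
    - [-1,0,0.01,0,0,0,0]
    - [-1,0,0.01,0,0,0,0]
    - [-1,0,0.01,0,0,0,0]
    - [-1,0,0.01,0,0,0,0]
    - [-1,0,0.01,0,0,0,0]
    - [-1,0,0.01,0,0,0,0]
    - [-1,0,0.01,0,0,0,0]
    - [-1,0,0.01,0,0,0,0]

```text
clock: 10.9
eef_pos: [0.4928, -0.111, 0.0823]
tcp_rot: [[0.982, -0.191, -0.0], [-0.191, -0.982, -0.0], [-0.0, 0.0, -1.0]]
ft_force: [0.5, -0.4, -1.7]
gripper_width: 0.0217
grasp_force: 62.1
```

Request:
play_rows:
  steps:
    - [-1,0,0,0,0,0,0]
    - [-1,0,0,0,0,0,0]
    - [-1,0,0,-0.03,0,0,0]
    - [-1,0,0,-0.03,0,0,0]
    - [-1,0,0,-0.03,0,0,0]
    - [-1,0,-0.04,0,0,0,0]
    - [-1,0,-0.04,0,0,0,0]
    - [-1,0,-0.04,0,0,0,0]
    - [-1,0,0,0,0,0,0]
    - [-1,0,0,0,0,0,0]

```text
clock: 11.9
eef_pos: [0.5156, 0.0088, 0.1722]
tcp_rot: [[0.982, -0.188, -0.0], [-0.188, -0.982, -0.0], [-0.0, 0.0, -1.0]]
ft_force: [0.8, -0.4, -0.2]
gripper_width: 0.0214
grasp_force: 62.2
```

```bash
python3 - <<'E'
from h import *
to(.428,.3234,.052)
p=chips()
E
```

```text
11.9 pos [0.5156 0.0088 0.1722] th -10.81 tilt [-0.0004 -0.0004] w 0.0214 gf 62.2 ft [ 0.8 -0.4 -0.2]
tool delta [-0.1451 -0.2927  0.1201]
top 38 [340. 242.] [ 0.56  -0.14   0.014] lat 0.046 w 0.13
top 37 [332. 248.] [ 0.545 -0.119  0.014] lat 0.027 w 0.113
top 37 [340. 250.] [ 0.539 -0.14   0.015] lat 0.025 w 0.134
top 37 [338. 258.] [ 0.518 -0.135  0.015] lat 0.004 w 0.133
top 43 [334. 279.] [ 0.463 -0.124  0.015] lat -0.053 w 0.133
side 294 [308. 219.] [0.498 0.016 0.192] lat -0.045 w -0.011
side 171 [335. 233.] [ 0.537 -0.133  0.014] lat 0.022 w 0.128
side 45 [357. 250.] [ 0.462 -0.118  0.013] lat -0.054 w 0.128
```

All five chips are in the tray (z about 14 mm at the chip tops, within limits). Now back to the holder.

Request:
play_rows:
  steps:
    - [-1,-0.0181,-0.0366,0,0,0,0]
    - [-1,-0.0181,-0.0366,0,0,0,0]
    - [-1,-0.0181,-0.0366,0,0,0,0]
    - [-1,-0.0181,-0.0366,0,0,0,0]
    - [-1,-0.0181,-0.0366,0,0,0,0]
    - [-1,-0.0181,-0.0366,0,0,0,0]
    - [-1,-0.0181,-0.0366,0,0,0,0]
    - [-1,-0.0181,-0.0366,0,0,0,0]
    - [-1,0,0,0,0,0,-0.93]
    - [-1,0,0,0,0,0,0]

```text
clock: 13.0
eef_pos: [0.4296, 0.3226, 0.172]
tcp_rot: [[0.998, -0.061, -0.0], [-0.061, -0.998, -0.001], [-0.0, 0.001, -1.0]]
ft_force: [0.1, 0.4, -1.5]
gripper_width: 0.0214
grasp_force: 62.2
```

```bash
python3 - <<'E'
from h import *
to(.428,.3234,.052)
E
```

```text
13.0 pos [0.4296 0.3226 0.172 ] th -3.52 tilt [-0.0002 -0.0008] w 0.0214 gf 62.2 ft [ 0.1  0.4 -1.5]
tool delta [-0.0016 -0.0008  0.12  ]
```

Request:
play_rows:
  steps:
    - [-1,-0.0015,0,0.03,0,0,0]
    - [-1,0,0,0.03,0,0,0]
    - [-1,0,0,0.03,0,0,0]
    - [-1,0,0,0.018,0,0,0]
    - [-1,0,0,0.006,0,0,0]
    - [-1,0,0,0.005,0,0,0]
    - [-1,0,0,0,0,0,0]

```text
clock: 13.7
eef_pos: [0.4287, 0.3222, 0.0535]
tcp_rot: [[0.998, -0.064, 0.001], [-0.064, -0.998, 0.0], [0.001, -0.0, -1.0]]
ft_force: [-0.8, -0.1, -1.2]
gripper_width: 0.0215
grasp_force: 62.3
```

```bash
python3 - <<'E'
from h import *
to(.428,.3234,.052)
E
```

```text
13.7 pos [0.4287 0.3222 0.0535] th -3.67 tilt [0.0005 0.    ] w 0.0215 gf 62.3 ft [-0.8 -0.1 -1.2]
tool delta [-0.0008 -0.0011  0.0015]
```

Request:
play_rows:
  steps:
    - [-1,0,0,0.001,0,0,0]
    - [-1,0,0,0.001,0,0,0]
    - [-1,0,0,0,0,0,0]
    - [1,0,0,0,0,0,0]
    - [1,0,0,0,0,0,0]
    - [1,0,0,0,0,0,0]
    - [1,0,0,0,0,0,0]
    - [1,0,0,0,0,0,0]
    - [1,0,0,0,0,0,0]
    - [1,0,0,0,0,0,0]

```text
clock: 14.7
eef_pos: [0.428, 0.3228, 0.0512]
tcp_rot: [[0.998, -0.062, -0.0], [-0.062, -0.998, -0.0], [-0.0, 0.0, -1.0]]
ft_force: [0.7, -0.2, 0.3]
gripper_width: 0.0858
grasp_force: 0.0
```

Request:
play_rows:
  steps:
    - [1,0,0,0,0,0,0]
    - [1,0,0,-0.02,0,0,0]
    - [1,0,0,-0.04,0,0,0]
    - [1,0,0,-0.04,0,0,0]
    - [1,0,0,-0.04,0,0,0]
    - [-1,-0.02,0.04,-0.02,0,0,0]
    - [-1,-0.02,0.04,0,0,0,0]
    - [-1,-0.02,0.04,0,0,0,0]
    - [-1,0,0.045,0,0,0,0]
    - [-1,0,0.045,0,0,0,0]

```text
clock: 15.7
eef_pos: [0.3541, 0.1157, 0.2115]
tcp_rot: [[0.998, -0.06, 0.001], [-0.06, -0.998, -0.0], [0.001, 0.0, -1.0]]
ft_force: [1.5, 0.2, -0.1]
gripper_width: 0.0123
grasp_force: 0.0
```

```bash
python3 - <<'E'
from h import *
to(.433,-.3683,.15)
p,d=camera("top");a=p[200:330,130:390].repeat(3,0).repeat(3,1);cv2.imwrite("pics/t4.png",a)
H=hsv(p);m=cv2.inRange(H,(0,180,60),(5,255,255))|cv2.inRange(H,(172,180,60),(180,255,255));W=cloud("top",d)
N,L,S,C=cv2.connectedComponentsWithStats(m)
for i in range(1,N):
    if S[i,4]>40: print(C[i],S[i,4],np.median(W[L==i],0).round(4))
E
```

```text
15.7 pos [0.3541 0.1157 0.2115] th -3.44 tilt [ 0.0013 -0.0001] w 0.0123 gf 0.0 ft [ 1.5  0.2 -0.1]
tool delta [0.1077 0.4784 0.0617]
[154.38655462 292.38655462] 119 [0.4285 0.3206 0.0893]
```

View pics/t4.png

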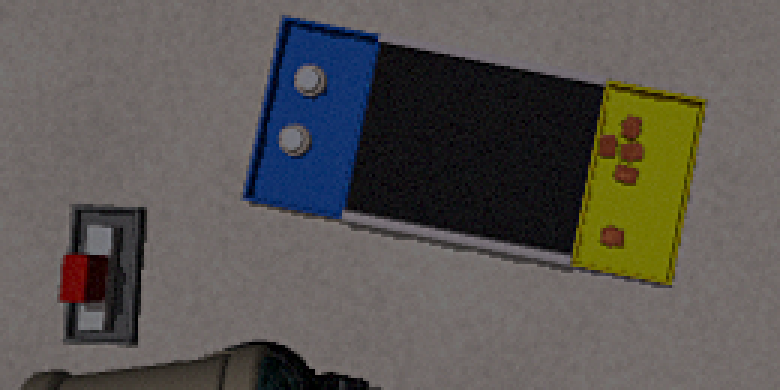

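The picture shows the scraper standing in its holder at (85,280), five chips in the yellow tray and the caps untouched. Next is the button.

Request:
play_rows:
  steps:
    - [-1,0.0098,0.0435,0,0,0,0]
    - [-1,0.0098,0.0435,0,0,0,0]
    - [-1,0.0098,0.0435,0,0,0,0]
    - [-1,0.0098,0.0435,0,0,0,0]
    - [-1,0.0098,0.0435,0,0,0,0]
    - [-1,0.0098,0.0435,0,0,0,0]
    - [-1,0.0098,0.0435,0,0,0,0]
    - [-1,0.0098,0.0435,0,0,0,0]
    - [-1,0.0098,0.0435,0,0,0,0]
    - [-1,0.0098,0.0435,0,0,0,0]

```text
clock: 16.75
eef_pos: [0.4262, -0.3251, 0.2112]
tcp_rot: [[0.998, -0.063, 0.0], [-0.063, -0.998, 0.0], [0.0, -0.0, -1.0]]
ft_force: [0.6, -0.4, -0.7]
gripper_width: 0.0003
grasp_force: 0.0
```

Request:
play_rows:
  steps:
    - [-1,0.0098,0.0435,0,0,0,0]
    - [-1,0,0,0.04,0,0,0]
    - [-1,0,0,0.04,0,0,0]
    - [-1,0,0,0.04,0,0,0]
    - [-1,0,0,0,0,0,0]
    - [-1,0,0,0,0,0,0]

```text
clock: 17.35
eef_pos: [0.4333, -0.3673, 0.0914]
tcp_rot: [[0.998, -0.062, -0.001], [-0.062, -0.998, 0.001], [-0.001, -0.001, -1.0]]
ft_force: [0.4, -0.4, 0.4]
gripper_width: 0.0
grasp_force: 0.0
```

```bash
python3 - <<'E'
from h import *
to(.433,-.3683,.0625)
E
```

```text
17.35 pos [ 0.4333 -0.3673  0.0914] th -3.55 tilt [-0.0007  0.0007] w 0.0 gf 0.0 ft [ 0.4 -0.4  0.4]
tool delta [-0.0002  0.001   0.0289]
```

Request:
play_rows:
  steps:
    - [-1,0,0.001,0.015,0,0,0]
    - [-1,0,0,0.01,0,0,0]
    - [-1,0,0,0.004,0,0,0]
    - [-1,0,0,0.003,0,0,0]
    - [-1,0,0,0.003,0,0,0]
    - [-1,0,0,0,0,0,0]
    - [-1,0,0,0,0,0,0]

```text
clock: 18.05
eef_pos: [0.4336, -0.3688, 0.0571]
tcp_rot: [[0.998, -0.062, 0.001], [-0.062, -0.998, -0.001], [0.001, 0.001, -1.0]]
ft_force: [-0.3, -0.1, 4.3]
gripper_width: 0.0003
grasp_force: 2.1
```

Request:
play_rows:
  steps:
    - [-1,0,0,0.002,0,0,0]
    - [-1,0,0,0.001,0,0,0]
    - [-1,0,0,0,0,0,0]

```text
clock: 18.35
eef_pos: [0.4336, -0.3688, 0.0558]
tcp_rot: [[0.998, -0.062, 0.002], [-0.062, -0.998, -0.002], [0.002, 0.002, -1.0]]
ft_force: [-2.1, 2.8, 17.1]
gripper_width: 0.0005
grasp_force: 8.6
```

The force rose from 4 N to 17 N, so the button is at its stop. Now I release it and withdraw.

Request:
play_rows:
  steps:
    - [-1,0,0,-0.01,0,0,0]
    - [-1,0,0,-0.03,0,0,0]
    - [-1,0,0,-0.04,0,0,0]
    - [-1,0,0,-0.04,0,0,0]
    - [-1,0,0,0,0,0,0]
    - [-1,0,0,0,0,0,0]

```text
clock: 18.95
eef_pos: [0.4331, -0.3686, 0.1739]
tcp_rot: [[0.998, -0.062, 0.001], [-0.062, -0.998, -0.001], [0.001, 0.001, -1.0]]
ft_force: [0.3, 0.6, -0.3]
gripper_width: 0.0001
grasp_force: 0.0
```

```bash
python3 - <<'E'
from h import *
to(0.4,-.37,.2); chips()
print(r.close_job())
E
```

```text
18.95 pos [ 0.4331 -0.3686  0.1739] th -3.55 tilt [ 0.0009 -0.0013] w 0.0001 gf 0.0 ft [ 0.3  0.6 -0.3]
tool delta [-0.0329  0.0035 -0.0261]
top 37 [340. 242.] [ 0.56  -0.141  0.015] lat 0.046 w 0.131
top 37 [332. 248.] [ 0.544 -0.119  0.014] lat 0.026 w 0.113
top 37 [340. 250.] [ 0.539 -0.14   0.015] lat 0.025 w 0.134
top 37 [338. 258.] [ 0.518 -0.135  0.014] lat 0.004 w 0.133
top 42 [334. 279.] [ 0.463 -0.124  0.014] lat -0.053 w 0.133
side 171 [335. 233.] [ 0.537 -0.133  0.013] lat 0.022 w 0.128
side 43 [357. 250.] [ 0.462 -0.119  0.013] lat -0.054 w 0.129
the job is handed in; nothing more can be done
None
```

I handed the job in at about 19 s: all five chips are in the yellow tray, the scraper stands released in its holder, and the green button was pressed to its stop and released; the hand-in returned no verdict.

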